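Third hand at the dowel-drilling jig

ROBOT

A 6-joint arm with a two-finger parallel gripper is mounted at the origin on a cart in front of the work surface, level with it; the furniture and walls round the work are solid. World frame = base frame: x ahead of the robot, y to its left, z up, the work surface at z = 0. Lengths are in m, angles in degrees, forces in N, time in s.
With the tool pointing down it reaches from about 0.35 to 0.875 m from the base axis. Payload 4.2 kg.
Tool frame: the origin (TCP) lies midway between the tips of the shut fingers; the grasp point (between the pads) lies 19 mm behind it (r.pinch_z is the distance from the TCP to the grasp point, in m); z points along the fingers, y is the line along which they close (so a half turn about z gives the same grasp; the last joint's range is limited). The gripper opens to 87 mm and grips with 3 to 60 N. Pads are 19 mm wide; open, the fingers measure 117 mm over their backs; the gripper's body (75 mm by 190 mm) begins 51 mm behind the grasp point.
Start: joints at [78.53, 22.042, 0.453, 0, -68.411, -14.817], TCP at [0.277, 0.56, 0.223] pointing down, gripper open.
Joint ranges: [-179.83, 179.83], [-69.29, 118.12], [-61.27, 80.66], [-181.25, 117.63], [-171.15, -9.14], [-177.46, 177.46]. Speed limits (degrees/s): [159.86, 159.86, 180, 180, 180, 180].

INTERFACE

Orientations are given as a 3x3 rotation matrix whose columns are the frame's x, y, z axes.
In Python, from station import r, imaging, models gives the robot as it stands. The module is installed in compiled form; this text tells all that it offers.
- The arm moves only by the tool apply_moves, never from a script. Its argument "moves" is a list of rows, each a list of 2 entries, a list of its own where there are three numbers: the shift along the tool's x, y, z in m, then the turn about the tool's z in degrees. A call has 1 to 5 rows; each row shifts and turns the commanded pose from where the row before left it, along the tool's axes as they then stand; what a row does not reach is not made up. A row lasts 1/12 s, in which the tool goes at most 41.7 mm and 7.16 degrees, less where a joint would pass 70% of its speed; a pose out of reach is approached as far as the arm can. A call is refused whole if a number of a shift passes 0.0417 or a number of a turn 7.16, either way. A call with a gripper value outside its range is refused whole. "hand" is the finger opening in m, from 0 to 0.087, set as the call begins (left out, the last holds). The fingers move at their own pace and stop on an object; the grip force is fixed at half the most. Time passes only in rows, so rows that do not move let the fingers close. It gives the time, the measured TCP pose, the force, the opening and the grip force at its end, in the units of the state.
- r.sense(): the state, without advancing time (a new reading comes with each control period).
- imaging.capture(name): name is "side" or "top" or "wrist"; returns a dict with "frame" (400x640x3 uint8, blue, green, red), "intrinsics" (3x3 intrinsics, pixels), "eye" and "orientation" of the camera in the world. Camera axes: x right, y down, z forward; pixel columns grow to the right and rows downward; lengths in m; the calibration is good to about 2 mm. A picture is of the moment at which its call begins. There is no depth.
- r.finish_job(): hands the job in; it is judged then, once.
Trained networks look in a picture, given as the dict that the camera call returned (one of the last four; its "shot" number tells which), for a name from the list of things; names that differ only in an ending like _2 or _b are one class to them, and where a whole thing is asked for, a point or a joint stands for the part that bears it (a point fixed in the world has none). Each returns a list of dicts, best first, with "confidence" (0 to 1); they miss things now and then, are a little off and sometimes report something else, mostly with a low value. They report only what shows in the picture. A call takes as long as a camera call.
- models.cut_out(picture, target): "region" (400x640 bool, what is visible of it) and "extent" ([left, top, width, height] as shares, 0 to 1, of the picture: columns of its width, rows of its height, round what is visible of it).
- models.place_of(picture, target): "at" ([column, row] as shares, 0 to 1, of the picture: columns of its width, rows of its height: a listed point, or the origin of a listed thing).
The state is a dict: "time_s": time; "joints": joint angles; "joint_velocities": joint speeds; "effort": joint torques, N m; "tcp_pos": TCP position; "ee_rot": TCP orientation; "wrist_force": force on the tool from outside, world axes, zero at the start; "moment": the same for the moment, N m; "gripper_width": opening from 0.0 (shut) to 1.0 (fully open); "gripper_force": force on a finger pad.
Only numpy, scipy, OpenCV 4.12 (cv2) and the standard library are available. Lean on these libraries where they do the work, as an engineer would, in place of code of your own. Each camera call takes 0.05 s, during which the arm holds its last target. There are 200 camera calls.

TASK

Act as a third hand at the dowel-drilling jig: lay the short wooden rail flat on the jig's board, with its square end against the sprung fence, central on the drill slot and square to the fence, and press it with a steady 12 newtons or so (the fence is then pushed in about half-way, to the dark lines on the board) for three seconds while that end is drilled. Then draw it back, turn it end for end, and press the half-lapped end against the fence in the same way; finish while still holding it there with that steady push, for the second hole. Never drive the fence to its end stop, keep the robot itself off the fence, and leave the other tools where they lie.

Things in the scene. Friction and masses are not known exactly. Their poses are not given: they have to be found in the camera images.
- jig: drilling jig fixed to the bench: plywood board, top 12 mm above the bench, sprung fence near its far edge, fixed back block behind (62 mm high, the highest part). Origin on the bench surface; x points from the board's open front to the fence, square to it; y along the fence; z up. Board: x -85 to +135, y -80 to +80 mm. Fence face at rest: x = +70 mm; dark lines on the board beside it at x = +80 mm
- fence (a joint): how far the sprung fence is pushed in along the jig's +x, in m: 0 at rest, 0.020 at its end stop. The push needed is 4 N to start it and 0.8 N more for each mm: 8 N at 5 mm, 12 N at 10 mm, 16 N at 15 mm, 20 N at the end stop. It springs back when let go
- fence_face (a point): centre of the fence's flat front face, at the height of the board's top; it moves with the fence; axes as jig. The fence is a wooden plate 100 mm wide (along y), 14 mm thick, its top 46 mm above the board, with a 14 mm wide open-topped drill slot in its middle (y = 0)
- rail: loose pale wooden rail, 140 mm long (its x), 40 mm wide (its y), 34 mm high, about 0.12 kg, lying on the bench with its lap step up. Origin at the centre of the underside; z up. The end at +x is half-lapped: its last 28 mm are only 18 mm high, with a step on top. The end at -x is square and has the full height. Grasp it across its 40 mm width, near the middle of its length
- rail_square_end (a point): middle of the lower edge of the rail's square, full-height end (rail x = -70 mm)
- rail_lap_end (a point): middle of the lower edge of the rail's half-lapped, low end (rail x = +70 mm)
- callipers: bystander: grey callipers about 140 mm long, 13 mm high, lying on the bench; origin under its middle
- sanding_block: bystander: brown sanding block 96 x 117 x 32 mm on the bench; origin under its middle

How it is judged:
By the outcome, as a careful person would: the job done as asked, in the order asked, and still so for the second after the job is handed in, while the arm keeps its last pose, push and grip.
It also fails if it takes over 64 s, if anything falls off the work surface, if the arm or the gripper's body presses on something with over 40 N, if the wrist force passes 120 N, or if a joint passes its speed limit or range.

## Working session

There is one attempt and no reset: what is moved stays moved. The work goes in short steps, Python scripts to look and compute and a tool call to move; the robot and the scene stay as the last step left them, time stands still between calls to the robot, and variables do not carry over. Pictures are saved under pics/ and viewed, at most 10 in all, crops included, and the job is handed in when it is done.

Besides the shell and the picture viewer there is one more tool, called as name(argument=value, ...), one argument or row to a line, values as JSON. apply_moves: Moves the arm, as the interface text tells. Its arguments: {"type":"object","properties":{"moves":{"type":"array"},"hand":{"type":"number"}},"required":["moves"]}

```bash
mkdir -p pics; cat > h.py <<'E'
import numpy as np, cv2
from station import r, imaging, models
def ray(p,at):
    K=np.array(p["intrinsics"]);R=np.array(p["orientation"])
    d=R@np.linalg.solve(K,[at[0]*640,at[1]*400,1]);return np.array(p["eye"]),d/np.linalg.norm(d)
def onz(p,at,z):
    e,d=ray(p,at);return e+d*(z-e[2])/d[2]
def tri(rs):
    A=sum(np.eye(3)-np.outer(d,d) for e,d in rs);b=sum((np.eye(3)-np.outer(d,d))@e for e,d in rs);return np.linalg.solve(A,b)
def proj(p,X):
    K=np.array(p["intrinsics"]);R=np.array(p["orientation"])
    c=K@(R.T@(np.array(X)-np.array(p["eye"])));return c[:2]/c[2]
E
python3 - <<'E'
from h import *
np.set_printoptions(precision=4,suppress=True)
s=r.sense();print(s);P={}
for n in("side","top","wrist"):
    p=imaging.capture(n);P[n]=p;cv2.imwrite(f"pics/{n}0.png",p["frame"]);print(n,np.array(p["eye"]),np.array(p["orientation"]).tolist())
    for t in("jig","fence_face","rail","rail_square_end","rail_lap_end","callipers","sanding_block"):
        for q in models.place_of(p,t)[:2]:
            print(n,t,round(q["confidence"],2),np.array(q["at"])*[640,400],onz(p,q["at"],0.012 if t=="fence_face" else 0))
v=np.vstack([P["side"]["frame"],P["top"]["frame"]]);cv2.imwrite("pics/both.png",cv2.resize(v,(480,600)))
E
```

```text
{'time_s': 0.0, 'joints': array([ 78.5301,  22.091 ,   0.3795,  -0.0253, -68.413 , -14.8177]), 'joint_velocities': array([-0.0106,  0.0052, -0.0026, -0.0135,  0.0972, -0.0752]), 'effort': array([  0.0007, -39.0669,  18.74  ,   4.2197,   0.011 ,  -0.0002]), 'tcp_pos': array([0.2765, 0.5598, 0.2215]), 'ee_rot': array([[ 0.8965, -0.443 , -0.0008],
       [-0.443 , -0.8965, -0.002 ],
       [ 0.0002,  0.0022, -1.    ]]), 'wrist_force': array([-0.8693,  1.0491, -0.186 ]), 'moment': array([-0.0072,  0.011 ,  0.0229]), 'gripper_force': 0.0, 'gripper_width': 1.0021078398214716}
side [0.5795 0.7216 0.8741] [[-0.9998880248829217, 0.012235738271582596, -0.008615358650626875], [0.014457792899568837, 0.6413174937394198, -0.7671393904944932], [-0.0038613365824257386, -0.7671780490425535, -0.6414225839078779]]
side jig 0.68 [304.704 331.8  ] [0.6023 0.0852 0.    ]
side fence_face 0.76 [266.368 338.12 ] [0.68   0.1081 0.012 ]
side rail 0.71 [258.112 239.   ] [ 0.7215 -0.1975 -0.    ]
side rail 0.55 [347.712 200.4  ] [ 0.4867 -0.3468  0.    ]
side rail_square_end 0.76 [327.104 199.08 ] [ 0.5432 -0.35
[... 456 characters left out ...]
 -0.067026580591214, -0.9975324731508535]]
top jig 0.83 [172.608 180.32 ] [0.6028 0.0735 0.    ]
top fence_face 0.67 [163.008 153.   ] [0.6723 0.0976 0.012 ]
top rail 0.67 [333.12 230.  ] [ 0.481  -0.3479  0.    ]
top rail_square_end 0.78 [339.776 201.8  ] [ 0.555  -0.3644  0.    ]
top rail_lap_end 0.73 [322.496 253.2  ] [ 0.4204 -0.3211  0.    ]
top callipers 0.81 [275.008 139.6  ] [ 0.7161 -0.1909  0.    ]
top sanding_block 0.73 [435.2 229.4] [ 0.4873 -0.6161  0.    ]
wrist [0.3376 0.5303 0.3844] [[-0.4417058646269211, -0.8684707344642472, -0.22506557385196757], [-0.8971595593597924, 0.42780707974043675, 0.10993556100417573], [0.000808828490680301, 0.2504789130906851, -0.9681217174990872]]
```

View pics/top0.png

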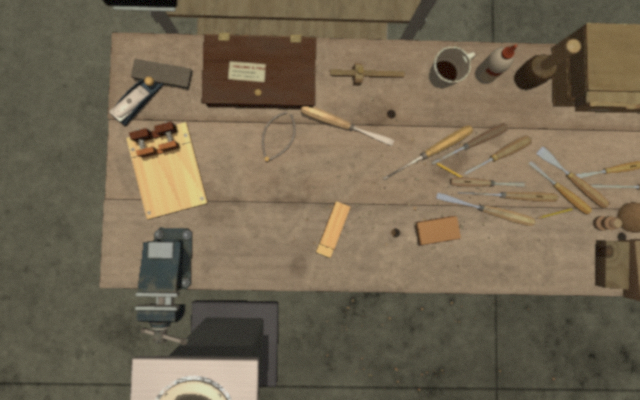

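View pics/side0.png

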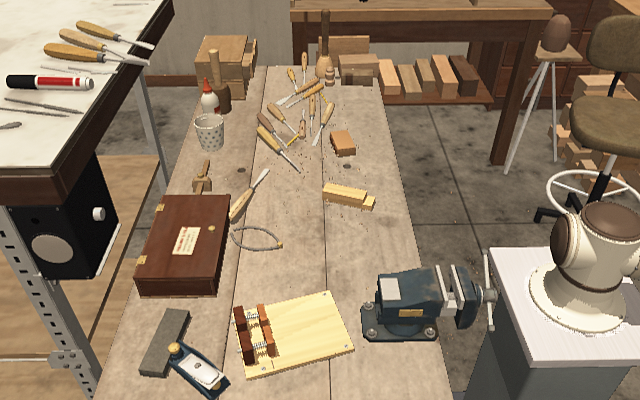

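The top view shows the jig at about (168,170), the rail at (333,228) with its lap end towards the robot, the wire-like callipers at (278,135) and the sanding block at (438,230). The vise sits at (165,265), in front of the jig. The side view agrees: the jig is at (293,333) and the rail at (348,196), with its step to the right. I'll go over the jig next for a close look.

apply_moves(
  moves=[
    [[0.0317,0.0185,-0.006],0],
    [[0.0317,0.0185,-0.006],0],
    [[0.0317,0.0185,-0.006],0],
    [[0.0317,0.0185,-0.006],0],
    [[0.0317,0.0185,-0.006],0],
  ],
  hand=0.087,
)

```text
time_s: 1.62
tcp_pos: [0.3785, 0.4058, 0.253]
ee_rot: [[0.897, -0.442, 0.0], [-0.442, -0.897, 0.0], [0.0, -0.0, -1.0]]
wrist_force: [1.5, -0.6, -0.4]
gripper_width: 1.001
gripper_force: 0.0
```

apply_moves(
  moves=[
    [[0.0317,0.0185,-0.006],0],
    [[0.0317,0.0185,-0.006],0],
    [[0.0317,0.0185,-0.006],0],
    [[0.0317,0.0185,-0.006],0],
    [[0.0317,0.0185,-0.006],0],
  ],
)

```text
time_s: 2.03
tcp_pos: [0.4797, 0.2525, 0.2832]
ee_rot: [[0.897, -0.443, 0.001], [-0.443, -0.897, 0.0], [0.0, -0.001, -1.0]]
wrist_force: [0.6, 0.8, 0.7]
gripper_width: 1.001
gripper_force: 0.0
```

apply_moves(
  moves=[
    [[0.0317,0.0185,-0.006],0],
    [[0.0317,0.0185,-0.006],0],
    [[0.0317,0.0185,-0.006],0],
    [[0.0317,0.0185,-0.006],0],
    [[0,0,0],0],
  ],
)

```text
time_s: 2.45
tcp_pos: [0.5629, 0.1271, 0.3076]
ee_rot: [[0.894, -0.448, 0.003], [-0.448, -0.894, -0.001], [0.003, -0.0, -1.0]]
wrist_force: [-0.1, 0.3, 0.5]
gripper_width: 0.998
gripper_force: 0.0
```

```bash
cat > look.py <<'E'
from h import *
import sys
np.set_printoptions(precision=4,suppress=True)
p=imaging.capture("wrist");cv2.imwrite(f"pics/{sys.argv[1]}.png",p["frame"]);np.save(f"{sys.argv[1]}.npy",{k:p[k] for k in("intrinsics","eye","orientation")},allow_pickle=True)
for t in sys.argv[2:]:
    for q in models.place_of(p,t)[:1]: print(t,round(q["confidence"],2),np.array(q["at"])*[640,400],onz(p,q["at"],0),onz(p,q["at"],0.012))
E
python3 look.py w1 jig fence_face
```

```text
jig 0.73 [335.616 133.08 ] [0.5995 0.0768 0.    ] [0.6001 0.0773 0.012 ]
fence_face 0.75 [298.112  93.08 ] [0.6761 0.1013 0.    ] [0.6748 0.1012 0.012 ]
```

View pics/w1.png

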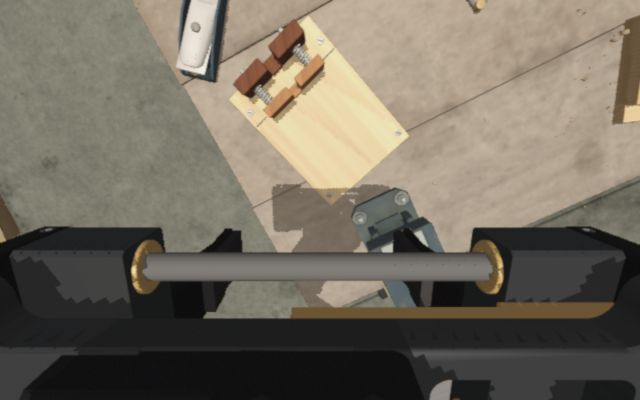

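The wrist view shows the jig board with corners at about (310,17), (408,132), (331,205) and (231,98). The fence runs from (278,105) to (312,70), and the vise is at (390,210).

```bash
cat > fit.py <<'E'
from h import *
from scipy.optimize import minimize
def iou_fit(p,hull,poly,z,x0):
    M=np.zeros((1600,2560),np.uint8);cv2.fillPoly(M,[np.int32(np.round(hull*4+1.5))],1)
    def c(v):
        cs,sn=np.cos(v[2]),np.sin(v[2])
        q=np.array([proj(p,[v[0]+cs*a-sn*b,v[1]+sn*a+cs*b,z]) for a,b in poly])
        B=np.zeros_like(M);cv2.fillPoly(B,[np.int32(np.round(q*4))],1)
        return 1-(M&B).sum()/(M|B).sum()
    S=np.array([x0]*4,float);S[1,0]+=.01;S[2,1]+=.01;S[3,2]+=.08
    o=minimize(c,x0,method="Nelder-Mead",options=dict(initial_simplex=S,xatol=1e-4,fatol=1e-5));return o.x,o.fun
E
python3 - <<'E'
from fit import *
np.set_printoptions(precision=4,suppress=True)
p=np.load("w1.npy",allow_pickle=True).item();f=cv2.imread("pics/w1.png")
hsv=cv2.cvtColor(f,cv2.COLOR_BGR2HSV);print(hsv[150,340],hsv[150,450],hsv[150,120],hsv[200,330])
m=(cv2.inRange(hsv,(12,60,100),(35,255,255)));
n,l,st,c=cv2.connectedComponentsWithStats(m);k=l[150,340];print(st[k])
pts=np.argwhere(l==k)[:,::-1].astype(np.float32)
h=cv2.convexHull(pts)[:,0];print(cv2.approxPolyDP(h,4,True)[:,0])
poly=np.array([[-85,-80],[135,-80],[135,80],[-85,80]])/1000
x,e=iou_fit(p,h,poly,0.012,[.60,.077,.31]);print(x,np.degrees(x[2]),e)
E
```

```text
[ 22  66 235] [ 18  48 180] [ 26  33 132] [ 19  90 158]
[  229     0   181   206 14847]
[[409. 136.]
 [329. 205.]
 [230. 102.]
 [233.  82.]
 [281.  25.]
 [332.   0.]]
[0.6153 0.0743 0.2161] 12.383782360799154 0.14887927262118927
```

```bash
python3 - <<'E'
from fit import *
np.set_printoptions(precision=4,suppress=True)
p=np.load("w1.npy",allow_pickle=True).item();f=cv2.imread("pics/w1.png")
hsv=cv2.cvtColor(f,cv2.COLOR_BGR2HSV)
m=cv2.inRange(hsv,(15,55,200),(35,255,255));m=cv2.bitwise_or(m,0)
k=np.zeros_like(m);cv2.fillPoly(k,[np.array([[310,5],[420,132],[331,218],[218,98]])],255);m&=k
n,l,st,c=cv2.connectedComponentsWithStats(m)
pts=np.argwhere(np.isin(l,[i for i in range(1,n) if st[i][4]>25]))[:,::-1].astype(np.float32)
h=cv2.convexHull(pts)[:,0];a=cv2.approxPolyDP(h,3,True)[:,0];print(a)
for q in a: print(onz(p,q/[640,400],.012))
poly=np.array([[-85,-80],[135,-80],[135,80],[-85,80]])/1000
x,e=iou_fit(p,h,poly,0.012,[.60,.077,.31]);print(x,np.degrees(x[2]),e)
v=f.copy();cs,sn=np.cos(x[2]),np.sin(x[2])
for A in (poly,np.array([[.07,-.05],[.07,.05]]),np.array([[.08,-.07],[.08,.07]])):
    q=np.array([proj(p,[x[0]+cs*a-sn*b,x[1]+sn*a+cs*b,.012]) for a,b in A]);cv2.polylines(v,[np.int32(q*8)],True,(255,0,0),1,0,3)
cv2.imwrite("pics/jigfit.png",cv2.resize(v[:230,180:440],None,fx=3,fy=2.6))
E
```

```text
[[408. 136.]
 [352. 186.]
 [313. 187.]
 [229.  98.]
 [309.  16.]]
[ 0.5481 -0.0173  0.012 ]
[0.5166 0.0892 0.012 ]
[0.5422 0.144  0.012 ]
[0.7134 0.1936 0.012 ]
[0.7559 0.0424 0.012 ]
[0.6061 0.0805 0.2881] 16.504490533763736 0.025563394153394925
```

View pics/jigfit.png

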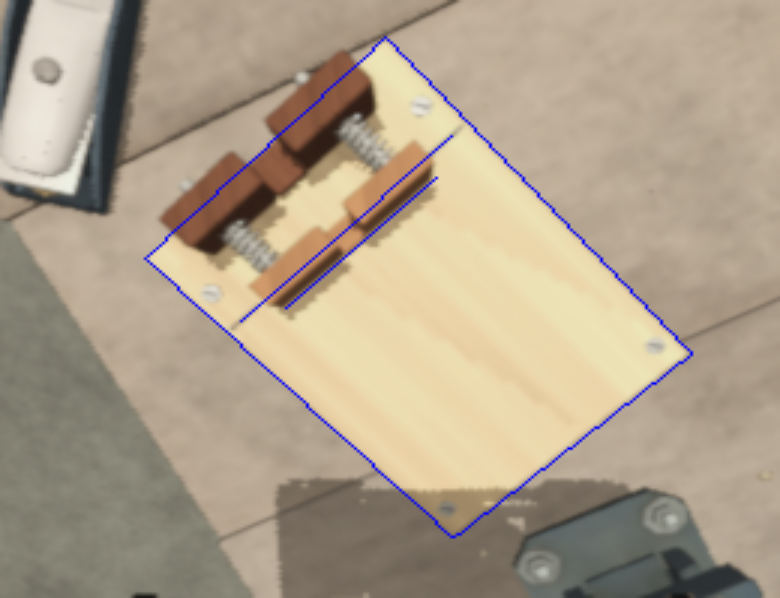

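apply_moves(
  moves=[
    [[0.0103,0.0346,0.0048],0],
    [[0.0103,0.0346,0.0048],0],
    [[0.0103,0.0346,0.0048],0],
    [[0.0103,0.0346,0.0048],0],
    [[0.0103,0.0346,0.0048],0],
  ],
)

```text
time_s: 3.02
tcp_pos: [0.5286, -0.0462, 0.2824]
ee_rot: [[0.898, -0.44, 0.0], [-0.44, -0.898, 0.0], [-0.0, -0.0, -1.0]]
wrist_force: [1.4, 0.4, -0.3]
gripper_width: 1.001
gripper_force: 0.0
```

apply_moves(
  moves=[
    [[0.0103,0.0346,0.0048],0],
    [[0.0103,0.0346,0.0048],0],
    [[0.0103,0.0346,0.0048],0],
    [[0.0103,0.0346,0.0048],0],
    [[0.0103,0.0346,0.0048],0],
  ],
)

```text
time_s: 3.43
tcp_pos: [0.4987, -0.2243, 0.2585]
ee_rot: [[0.898, -0.44, 0.0], [-0.44, -0.898, 0.0], [0.0, -0.0, -1.0]]
wrist_force: [1.2, 0.1, -0.3]
gripper_width: 0.999
gripper_force: 0.0
```

apply_moves(
  moves=[
    [[0.0103,0.0346,0.0048],0],
    [[0.0103,0.0346,0.0048],0],
    [[0,0,0],0],
    [[0,0,0],0],
  ],
)

```text
time_s: 3.77
tcp_pos: [0.4864, -0.2956, 0.2481]
ee_rot: [[0.896, -0.444, -0.002], [-0.444, -0.896, 0.001], [-0.002, 0.0, -1.0]]
wrist_force: [-0.6, 1.4, 0.8]
gripper_width: 0.999
gripper_force: 0.0
```

```bash
python3 look.py w2 rail rail_square_end rail_lap_end; python3 -c "
from h import *
s=r.sense();print(s['tcp_pos'],s['joints'],s['ee_rot'])"
```

```text
rail 0.96 [348.608 159.68 ] [ 0.4855 -0.3436  0.    ] [ 0.4873 -0.343   0.012 ]
rail_square_end 0.62 [343.488 103.68 ] [ 0.5543 -0.368   0.    ] [ 0.5541 -0.3667  0.012 ]
rail_lap_end 0.73 [355.072 209.   ] [ 0.4181 -0.3226  0.    ] [ 0.4219 -0.3226  0.012 ]
[ 0.4875025  -0.29388149  0.2493376 ] [-1.47830722e+01  1.55612660e+01 -5.12106416e+00 -7.50115973e-03
 -6.92805377e+01  7.86449670e+01] [[ 8.97714201e-01 -4.40577779e-01  6.57872717e-04]
 [-4.40577847e-01 -8.97714408e-01 -4.69649197e-05]
 [ 6.11273517e-04 -2.47683070e-04 -9.99999782e-01]]
```

View pics/w2.png

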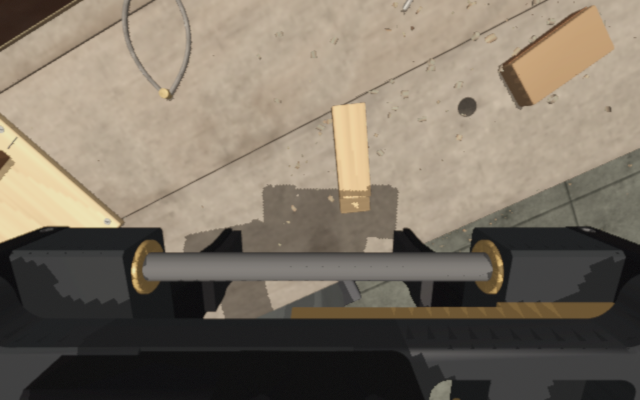

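The rail lies with its square end at about (350,103) and its lap end at (355,210). The callipers at (157,60) and the sanding block at (557,57) are clear of it.

```bash
python3 - <<'E'
from fit import *
np.set_printoptions(precision=4,suppress=True)
p=imaging.capture("wrist");m=models.cut_out(p,"rail")[0]["region"].astype(np.uint8)
h=cv2.convexHull(np.argwhere(m)[:,::-1].astype(np.float32))[:,0];print(cv2.approxPolyDP(h,3,True)[:,0].tolist(),m.sum())
# silhouette model: hull of top and bottom corners
from scipy.optimize import minimize
M=np.zeros((1600,2560),np.uint8);cv2.fillPoly(M,[np.int32(np.round(h*4+1.5))],1)
V=[(-.07,b,z) for b in(-.02,.02) for z in(0,.034)]+[(.042,b,.034) for b in(-.02,.02)]+[(.07,b,z) for b in(-.02,.02) for z in(0,.018)]
def c(v):
    cs,sn=np.cos(v[2]),np.sin(v[2])
    q=np.array([proj(p,[v[0]+cs*a-sn*b,v[1]+sn*a+cs*b,z]) for a,b,z in V],np.float32)
    B=np.zeros_like(M);cv2.fillPoly(B,[np.int32(np.round(cv2.convexHull(q)[:,0]*4))],1);return 1-(M&B).sum()/(M|B).sum()
x0=[.4855,-.3436,np.radians(161.6)];S=np.array([x0]*4);S[1,0]+=.008;S[2,1]+=.008;S[3,2]+=.06
o=minimize(c,x0,method="Nelder-Mead",options=dict(initial_simplex=S,xatol=1e-4,fatol=1e-5));print(o.x,np.degrees(o.x[2]),o.fun)
t=imaging.capture("top");s=imaging.capture("side");w=p
for k in("rail","rail_square_end","rail_lap_end","jig","fence_face"):
    rs=[ray(q,g[0]["at"]) for q in(t,s,w) if (g:=models.place_of(q,k)) and g[0]["confidence"]>.5 and not(k=="rail" and q is s)]
    print(k,len(rs),tri(rs))
s=r.sense();print(s["time_s"],s["tcp_pos"])
E
```

```text
[[370.0, 210.0], [343.0, 212.0], [335.0, 149.0], [335.0, 106.0], [367.0, 105.0]] 3620
[ 0.485  -0.3458  2.7829] 159.451089828746 0.029093483464248338
rail 1 [ 0.5426 -0.3259  0.375 ]
rail_square_end 2 [ 0.5482 -0.3688 -0.0085]
rail_lap_end 2 [ 0.414  -0.3234 -0.0059]
jig 3 [ 0.6073  0.0798 -0.0012]
fence_face 1 [ 0.5081 -0.239   1.1029]
4.9167 [ 0.4869 -0.2954  0.2489]
```

apply_moves(
  moves=[
    [[0,0,0],-6.6],
    [[0.0074,0.0239,0.01],0],
    [[0.0074,0.0239,0.02],0],
    [[0,0,0.03],0],
    [[0,0,0.03],0],
  ],
)

```text
time_s: 5.33
tcp_pos: [0.485, -0.3468, 0.1586]
ee_rot: [[0.941, -0.339, 0.002], [-0.339, -0.941, -0.001], [0.003, 0.0, -1.0]]
wrist_force: [0.0, 0.2, -0.1]
gripper_width: 1.002
gripper_force: 0.0
```

apply_moves(
  moves=[
    [[0,0,0.03],0],
    [[0,0,0.03],0],
    [[0,0,0.015],0],
    [[0,0,0],0],
  ],
)

```text
time_s: 5.67
tcp_pos: [0.482, -0.3442, 0.0796]
ee_rot: [[0.941, -0.338, -0.008], [-0.338, -0.941, 0.004], [-0.009, -0.001, -1.0]]
wrist_force: [-1.5, 0.0, -0.2]
gripper_width: 1.002
gripper_force: 0.0
```

```bash
python3 look.py w3 rail
```

```text
rail 0.57 [316.288 202.6  ] [ 0.4858 -0.3452  0.    ] [ 0.4889 -0.3463  0.012 ]
```

View pics/w3.png

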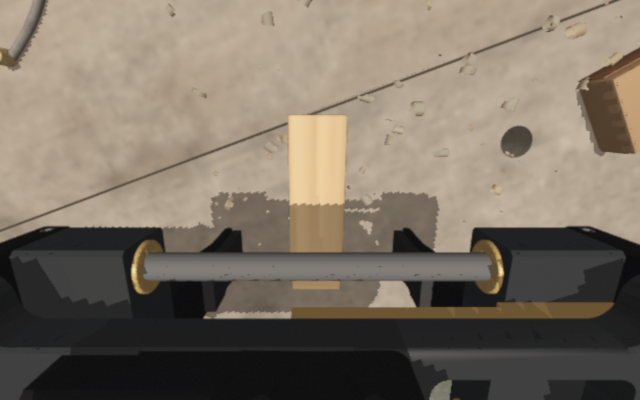

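The rail sits between the open fingers at columns 289–347 and is parallel to the tool's x axis. I'll descend and grip.

apply_moves(
  moves=[
    [[0,0,0.025],0],
    [[0,0,0.025],0],
    [[0,0,0.015],0],
    [[0,0,0.006],0],
    [[0,0,0],0],
  ],
)

```text
time_s: 6.18
tcp_pos: [0.4851, -0.3456, 0.0132]
ee_rot: [[0.942, -0.337, 0.0], [-0.337, -0.942, -0.0], [0.0, 0.0, -1.0]]
wrist_force: [-0.9, 0.6, 0.1]
gripper_width: 1.0
gripper_force: 0.0
```

apply_moves(
  moves=[
    [[0,0,0.004],0],
    [[0,0,0],0],
    [[0,0,0],0],
  ],
)

```text
time_s: 6.43
tcp_pos: [0.4856, -0.3458, 0.0103]
ee_rot: [[0.942, -0.337, 0.002], [-0.337, -0.942, -0.001], [0.002, 0.0, -1.0]]
wrist_force: [-0.8, -0.5, 1.1]
gripper_width: 0.997
gripper_force: 0.0
```

apply_moves(
  moves=[
    [[0,0,0],0],
    [[0,0,0],0],
    [[0,0,0],0],
    [[0,0,0],0],
    [[0,0,0],0],
  ],
  hand=0.02,
)

```text
time_s: 6.85
tcp_pos: [0.4848, -0.3454, 0.0091]
ee_rot: [[0.942, -0.337, 0.0], [-0.337, -0.942, -0.0], [0.0, 0.0, -1.0]]
wrist_force: [-0.4, 0.4, 0.2]
gripper_width: 0.706
gripper_force: 0.0
```

apply_moves(
  moves=[
    [[0,0,0],0],
    [[0,0,0],0],
    [[0,0,0],0],
    [[0,0,0],0],
    [[0,0,0],0],
  ],
)

```text
time_s: 7.27
tcp_pos: [0.4847, -0.3454, 0.0089]
ee_rot: [[0.942, -0.337, -0.0], [-0.337, -0.942, 0.0], [-0.0, -0.0, -1.0]]
wrist_force: [0.1, 0.2, 0.4]
gripper_width: 0.462
gripper_force: 30.0
```

apply_moves(
  moves=[
    [[0,0,-0.02],0],
    [[0,0,-0.0325],0],
    [[0,0,-0.0325],0],
    [[0,0,-0.0325],-3],
    [[0,0,-0.0325],-6],
  ],
)

```text
time_s: 7.68
tcp_pos: [0.4841, -0.3451, 0.16]
ee_rot: [[0.983, -0.182, -0.001], [-0.182, -0.983, 0.001], [-0.001, -0.001, -1.0]]
wrist_force: [-0.2, -0.0, -0.9]
gripper_width: 0.459
gripper_force: 30.0
```

apply_moves(
  moves=[
    [[0,0,0],-6],
    [[0,0,0],-6],
    [[0,0,0],-6],
    [[0,0,0],-6],
    [[0,0,0],-3],
  ],
)

```text
time_s: 8.1
tcp_pos: [0.4842, -0.3451, 0.1585]
ee_rot: [[0.959, 0.285, -0.001], [0.285, -0.959, 0.001], [-0.001, -0.001, -1.0]]
wrist_force: [0.5, -0.1, -1.8]
gripper_width: 0.453
gripper_force: 30.0
```

apply_moves(
  moves=[
    [[0.0153,-0.0316,0],0],
    [[0.0153,-0.0316,0],0],
    [[0.0153,-0.0316,0],0],
    [[0.0153,-0.0316,0],0],
    [[0.0153,-0.0316,0],0],
  ],
)

```text
time_s: 8.52
tcp_pos: [0.5133, -0.1707, 0.1585]
ee_rot: [[0.96, 0.28, -0.001], [0.28, -0.96, 0.0], [-0.001, -0.001, -1.0]]
wrist_force: [0.6, 0.4, -1.3]
gripper_width: 0.454
gripper_force: 30.0
```

apply_moves(
  moves=[
    [[0.0153,-0.0316,0],0],
    [[0.0153,-0.0316,0],0],
    [[0.0153,-0.0316,0],0],
    [[0.0153,-0.0316,0],0],
    [[0.0153,-0.0316,0],0],
  ],
)

```text
time_s: 8.93
tcp_pos: [0.5423, 0.0026, 0.1587]
ee_rot: [[0.96, 0.281, -0.001], [0.281, -0.96, 0.0], [-0.001, -0.0, -1.0]]
wrist_force: [0.9, -0.2, -1.0]
gripper_width: 0.46
gripper_force: 30.0
```

apply_moves(
  moves=[
    [[0.0153,-0.0316,0],0],
    [[0.0153,-0.0316,0],0],
    [[0,0,0],0],
    [[0,0,0],0],
    [[0,0,0],0],
  ],
)

```text
time_s: 9.35
tcp_pos: [0.5537, 0.07, 0.1584]
ee_rot: [[0.96, 0.281, -0.002], [0.281, -0.96, -0.0], [-0.002, -0.0, -1.0]]
wrist_force: [-0.3, 0.1, -2.0]
gripper_width: 0.457
gripper_force: 30.0
```

```bash
python3 look.py w4 jig fence_face rail_square_end; python3 -c "
from h import *
s=r.sense();print(s['tcp_pos'],s['joints'],s['ee_rot'],s['wrist_force'])"
```

```text
fence_face 0.59 [319.168  64.08 ] [0.6738 0.103  0.    ] [0.6717 0.1025 0.012 ]
[0.55416934 0.06893103 0.15891321] [ 2.37169725e+01  1.87620668e+01 -1.42982738e+01 -2.65768080e-03
 -5.69597343e+01  8.24969089e+01] [[ 9.60233068e-01  2.79199465e-01 -3.36423243e-04]
 [ 2.79199445e-01 -9.60233127e-01 -1.05327182e-04]
 [-3.52452036e-04  7.20946076e-06 -9.99999938e-01]] [-0.37842692  0.23319049 -0.58912391]
```

View pics/w4.png

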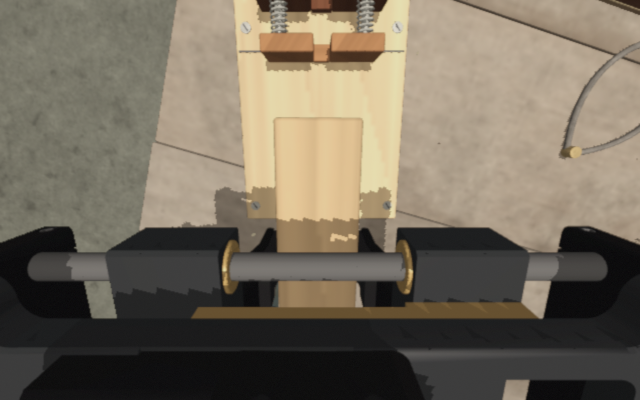

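The rail is held straight at columns 275–362. The board's edges run from (236,0) to (247,215) and from (408,0) to (395,218). The dark lines are at row 51, the fence spans (260–385, 33–62) and its slot is at column 321.

```bash
cat > edges.py <<'E'
from h import *
import sys
np.set_printoptions(precision=4,suppress=True)
n=sys.argv[1];p=np.load(n+".npy",allow_pickle=True).item();f=cv2.imread(f"pics/{n}.png")
g=cv2.GaussianBlur(f,(3,3),0).astype(float);b=g[:,:,2]-g[:,:,0]
L=[];R=[]
for y in range(75,180,3):
    d=np.diff(b[y]);l=225+np.argmax(d[225:265]);q=380+np.argmin(d[380:425]);L.append((l+1,y+.5));R.append((q+1,y+.5))
def line(P):
    P=np.array(P,float);k=np.polyfit(P[:,1],P[:,0],1)
    for _ in range(3):
        e=abs(P[:,0]-np.polyval(k,P[:,1]));P=P[e<max(1.5,1.5*np.median(e))];k=np.polyfit(P[:,1],P[:,0],1)
    return k,e.mean()
W=[]
for E in(L,R):
    k,e=line(E);a,c=[onz(p,np.array([np.polyval(k,y),y])/[640,400],.012) for y in(75,180)]
    v=a-c;print(k,round(e,2),"yaw",np.degrees(np.arctan2(v[1],v[0])));W.append((a,v/np.linalg.norm(v)))
u=W[0][1]+W[1][1];u/=np.linalg.norm(u);nrm=np.array([-u[1],u[0]])
oL,oR=[nrm@w[0][:2] for w in W];yaw=np.arctan2(u[1],u[0])
print("width",oL-oR,"centre offset",(oL+oR)/2,"yaw",np.degrees(yaw))
m=np.median(g[:,250:262],1)
col=g[40:62,242:256].sum(2).mean(1);print("dark line row",40+np.argmin(col),col.astype(int))
s=r.sense();t=s["tcp_pos"];print("tcp lateral in jig",nrm@t[:2]-(oL+oR)/2,"tcp u",u[:2]@t[:2])
for row in (51,51.5,52): print(row,"x=80 line u",u[:2]@onz(p,np.array([250,row])/[640,400],.012)[:2],u[:2]@onz(p,np.array([397,row])/[640,400],.012)[:2])
fr=g[205:225,255:270].mean(1);print("front",(fr[:,2]-fr[:,0]).astype(int))
E
python3 edges.py w4
```

```text
[  0.0638 233.39  ] 0.29 yaw 16.53130174129225
[ -0.0651 409.804 ] 0.3 yaw 16.633868959428174
width 0.15912320638700353 centre offset -0.0957408704964841 yaw 16.582585350360212
dark line row 51 [591 591 592 592 591 592 592 592 589 560 483 422 453 533 580 591 592 592
 592 592 592 592]
tcp lateral in jig 0.0036467048561551335 tcp u 0.5507937990401276
51 x=80 line u 0.6845201844999629 0.68411867737923
51.5 x=80 line u 0.6840921837378402 0.6836903577993527
52 x=80 line u 0.6836638539572409 0.6832617088293201
front [40 40 41 44 47 52 55 55 55 55 55 55 51 40 29 25 24 24 24 24]
```

```bash
cat > rl.py <<'E'
from h import *
import sys
np.set_printoptions(precision=4,suppress=True)
n,zt,y0,y1=sys.argv[1],*map(float,sys.argv[2:5]);p=np.load(n+".npy",allow_pickle=True).item();f=cv2.imread(f"pics/{n}.png")
g=cv2.GaussianBlur(f,(3,3),0).astype(float).sum(2);u=np.array([np.cos(np.radians(16.58)),np.sin(np.radians(16.58))]);nr=np.array([-u[1],u[0]])
for lo,hi in((262,290),(348,376)):
    P=[]
    for y in range(int(y0),int(y1),3): d=abs(np.diff(g[y]));P.append((lo+np.argmax(d[lo:hi])+1,y+.5))
    P=np.array(P,float);k=np.polyfit(P[:,1],P[:,0],1)
    for _ in range(3): e=abs(P[:,0]-np.polyval(k,P[:,1]));P=P[e<1.5*max(1,np.median(e))];k=np.polyfit(P[:,1],P[:,0],1)
    a,c=[onz(p,np.array([np.polyval(k,y),y])/[640,400],zt)[:2] for y in(y0,y1)];v=a-c
    print(k,len(P),"yaw",np.degrees(np.arctan2(v[1],v[0])),"lat",nr@a+.0957,nr@c+.0957,"u",u@a)
E
python3 rl.py w4 .184 122 205
```

```text
[  0.051  266.0094] 28 yaw 17.269858392049436 lat 0.02420665226033522 0.02375331106632214 u 0.6194782280562817
[ -0.0431 369.014 ] 23 yaw 16.097836862117212 lat -0.01584938719807237 -0.015532482164715214 u 0.6193560494443091
```

apply_moves(
  moves=[
    [[0.02,0.002,0],-0.2],
    [[0.018,0.002,0.01],0],
    [[0,0,0.03],0],
    [[0,0,0.03],0],
    [[0,0,0.03],0],
  ],
)

```text
time_s: 9.97
tcp_pos: [0.5924, 0.0761, 0.0582]
ee_rot: [[0.959, 0.282, 0.001], [0.282, -0.959, 0.001], [0.001, -0.0, -1.0]]
wrist_force: [0.3, -0.3, -1.8]
gripper_width: 0.459
gripper_force: 30.0
```

apply_moves(
  moves=[
    [[0,0,0.02],0],
    [[0,0,0.01],0],
    [[0,0,0.004],0],
    [[0,0,0],0],
    [[0,0,0],0],
  ],
)

```text
time_s: 10.38
tcp_pos: [0.5932, 0.077, 0.0263]
ee_rot: [[0.959, 0.284, 0.003], [0.284, -0.959, 0.001], [0.003, 0.0, -1.0]]
wrist_force: [0.5, 0.1, -0.9]
gripper_width: 0.458
gripper_force: 30.0
```

```bash
cat > st.py <<'E'
from h import *
np.set_printoptions(precision=4,suppress=True)
s=r.sense();a=np.radians(16.58);u=np.array([np.cos(a),np.sin(a)]);n=np.array([-u[1],u[0]]);t=s["tcp_pos"];F=s["wrist_force"]
R=s["ee_rot"];print(s["time_s"],"z",t[2],"jig x,y",u@t[:2]-.604,n@t[:2]+.0957,"yaw",np.degrees(np.arctan2(R[1,0],R[0,0])),"tilt",R[:2,2],"F jig",u@F[:2],n@F[:2],F[2],"w",s["gripper_width"],s["gripper_force"],"M",s["moment"])
E
python3 st.py
```

```text
10.3833 z 0.02628799596012973 jig x,y -0.013505867119722903 0.00027213293237948744 yaw 16.512079540827944 tilt [0.0025 0.0006] F jig 0.4915072323346265 -0.054592328136757656 -0.91644212915379 w 0.45789585825749907 29.977951082400978 M [-0.0397 -0.0793  0.0047]
```

apply_moves(
  moves=[
    [[0,0,0.003],0],
    [[0,0,0],0],
    [[0,0,0],0],
  ],
)

```text
time_s: 10.63
tcp_pos: [0.5924, 0.0772, 0.0229]
ee_rot: [[0.959, 0.284, 0.001], [0.284, -0.959, 0.001], [0.002, -0.0, -1.0]]
wrist_force: [0.6, 0.3, -3.0]
gripper_width: 0.458
gripper_force: 30.0
```

apply_moves(
  moves=[
    [[0,0,0.002],0],
    [[0,0,0],0],
    [[0,0,0],0],
  ],
)

```text
time_s: 10.88
tcp_pos: [0.5928, 0.0773, 0.0209]
ee_rot: [[0.959, 0.285, 0.002], [0.285, -0.959, 0.0], [0.002, 0.0, -1.0]]
wrist_force: [-0.5, 0.8, 2.9]
gripper_width: 0.457
gripper_force: 30.0
```

apply_moves(
  moves=[
    [[0,0,0.001],0],
    [[0,0,0],0],
    [[0,0,0],0],
  ],
)

```text
time_s: 11.13
tcp_pos: [0.5928, 0.0773, 0.0209]
ee_rot: [[0.959, 0.285, 0.002], [0.285, -0.959, 0.0], [0.002, 0.0, -1.0]]
wrist_force: [-2.5, 1.9, 9.3]
gripper_width: 0.454
gripper_force: 30.0
```

apply_moves(
  moves=[
    [[0,0,-0.0008],0],
    [[0.004,0,0],0],
    [[0.004,0,0],0],
    [[0,0,0],0],
  ],
)

```text
time_s: 11.47
tcp_pos: [0.5993, 0.0788, 0.0209]
ee_rot: [[0.959, 0.285, -0.001], [0.285, -0.959, -0.001], [-0.002, 0.001, -1.0]]
wrist_force: [-3.3, -1.2, 8.4]
gripper_width: 0.454
gripper_force: 30.0
```

apply_moves(
  moves=[
    [[0.003,0,0],0],
    [[0.003,0,0],0],
    [[0,0,0],0],
    [[0,0,0],0],
  ],
)

```text
time_s: 11.8
tcp_pos: [0.6048, 0.0804, 0.0209]
ee_rot: [[0.959, 0.285, -0.001], [0.285, -0.959, -0.001], [-0.002, 0.001, -1.0]]
wrist_force: [-4.5, -1.6, 8.3]
gripper_width: 0.458
gripper_force: 30.0
```

```bash
python3 st.py
```

```text
11.8 z 0.020865351047118605 jig x,y -0.0013612248764612866 0.0001518067504506504 yaw 16.534013917255283 tilt [-0.0014 -0.0011] F jig -4.745394138352358 -0.25599744070339603 8.318100104566627 w 0.45811825129267963 29.975833394564688 M [-0.3678  1.0946  0.0427]
```

apply_moves(
  moves=[
    [[0,0,-0.0008],0],
    [[0,0,0],0],
    [[0,0,0],0],
  ],
)

```text
time_s: 12.05
tcp_pos: [0.6051, 0.0807, 0.0209]
ee_rot: [[0.959, 0.284, -0.001], [0.284, -0.959, -0.001], [-0.001, 0.0, -1.0]]
wrist_force: [-1.7, -0.4, 4.9]
gripper_width: 0.457
gripper_force: 30.0
```

apply_moves(
  moves=[
    [[0.003,0,0],0],
    [[0,0,0],0],
    [[0,0,0],0],
  ],
)

```text
time_s: 12.3
tcp_pos: [0.6061, 0.0809, 0.0208]
ee_rot: [[0.959, 0.284, -0.005], [0.284, -0.959, -0.002], [-0.005, 0.0, -1.0]]
wrist_force: [-7.0, -1.4, 8.6]
gripper_width: 0.454
gripper_force: 30.0
```

```bash
python3 st.py
```

```text
12.3 z 0.02083269898362782 jig x,y -3.904814004251911e-06 0.0002521180011083035 yaw 16.500145563619366 tilt [-0.005  -0.0019] F jig -7.133612639836381 0.6485987447936212 8.621372030863174 w 0.45405668018578443 29.987522405572236 M [-0.5024  1.7562  0.072 ]
```

apply_moves(
  moves=[
    [[0.003,0,-0.0006],0],
    [[0,0,0],0],
    [[0.003,0,-0.0003],0],
    [[0,0,0],0],
    [[0,0,0],0],
  ],
)

```text
time_s: 12.72
tcp_pos: [0.6089, 0.0815, 0.0208]
ee_rot: [[0.959, 0.283, -0.012], [0.283, -0.959, -0.004], [-0.012, 0.001, -1.0]]
wrist_force: [-10.0, -3.1, 10.3]
gripper_width: 0.46
gripper_force: 30.0
```

```bash
python3 st.py
```

```text
12.7167 z 0.020799840904277146 jig x,y 0.0028581569063559353 1.528876307695104e-05 yaw 16.468510482841552 tilt [-0.0116 -0.004 ] F jig -10.504773581337208 -0.08557371649234025 10.300256035882045 w 0.4601413731918538 29.998955698683858 M [-0.8073  2.917   0.1448]
```

apply_moves(
  moves=[
    [[0.003,0,-0.001],0],
    [[0,0,0],0],
    [[0.003,0,-0.0005],0],
    [[0,0,0],0],
    [[0,0,0],0],
  ],
)

```text
time_s: 13.13
tcp_pos: [0.6131, 0.0827, 0.0208]
ee_rot: [[0.959, 0.283, -0.015], [0.283, -0.959, -0.005], [-0.016, 0.0, -1.0]]
wrist_force: [-12.0, -3.3, 6.0]
gripper_width: 0.458
gripper_force: 30.0
```

```bash
python3 st.py; python3 look.py w5 >/dev/null
```

```text
13.1333 z 0.02084255429775466 jig x,y 0.007252699740624924 2.9556620616794094e-05 yaw 16.424817220272956 tilt [-0.0153 -0.0047] F jig -12.423870370984579 0.23029906804604527 6.042991717279437 w 0.4578364985878316 30.00081607606262 M [-0.9083  2.9926  0.0979]
```

View pics/w5.png

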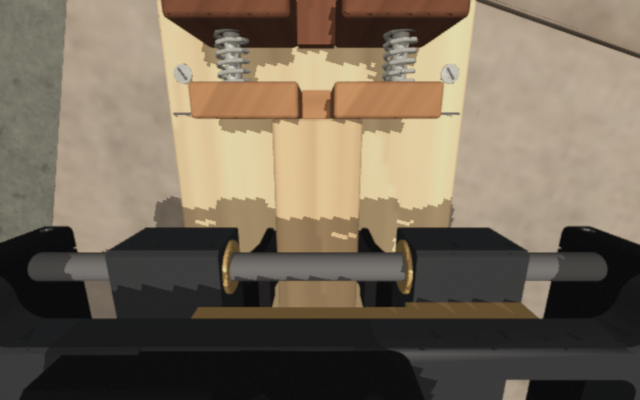

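The rail is centred on the slot: the rail spans columns 274–361 and the slot is at about 317. The fence top edge, at row 117, is nearing the dark lines at row 114. I'll add the last few millimetres and then hold.

apply_moves(
  moves=[
    [[0.0036,0,-0.0005],0],
    [[0,0,0],0],
    [[0,0,0],0],
    [[0,0,0],0],
  ],
)

```text
time_s: 13.52
tcp_pos: [0.6155, 0.0834, 0.0208]
ee_rot: [[0.959, 0.282, -0.018], [0.282, -0.959, -0.005], [-0.019, 0.0, -1.0]]
wrist_force: [-12.1, -2.8, 4.6]
gripper_width: 0.457
gripper_force: 30.0
```

```bash
python3 st.py
```

```text
13.5167 z 0.020819611393540303 jig x,y 0.009660446465100225 -1.094583969310503e-05 yaw 16.39738194534749 tilt [-0.0178 -0.0054] F jig -12.385525113912578 0.7372268871356202 4.625183899975754 w 0.45651730095186915 30.00116764102131 M [-0.9441  3.3043  0.0788]
```

apply_moves(
  moves=[
    [[0.0005,0,0],0],
    [[0,0,0],0],
    [[0,0,0],0],
    [[0,0,0],0],
    [[0,0,0],0],
  ],
)

```text
time_s: 13.93
tcp_pos: [0.6154, 0.0834, 0.0208]
ee_rot: [[0.959, 0.282, -0.019], [0.282, -0.959, -0.006], [-0.02, 0.0, -1.0]]
wrist_force: [-13.4, -3.5, 5.9]
gripper_width: 0.454
gripper_force: 30.0
```

```bash
python3 st.py
```

```text
13.9333 z 0.020806697998621816 jig x,y 0.009624471819964286 -1.0400107791769253e-05 yaw 16.396627672967785 tilt [-0.0189 -0.0057] F jig -13.83051119740385 0.5075386483117517 5.929593374112699 w 0.4544583016172116 30.001557553187013 M [-1.0077  3.6344  0.0831]
```

apply_moves(
  moves=[
    [[0,0,0],0],
    [[0,0,0],0],
    [[0,0,0],0],
    [[0,0,0],0],
    [[0,0,0],0],
  ],
)

```text
time_s: 14.35
tcp_pos: [0.6154, 0.0834, 0.0208]
ee_rot: [[0.959, 0.282, -0.019], [0.282, -0.959, -0.006], [-0.02, 0.0, -1.0]]
wrist_force: [-13.2, -3.3, 5.9]
gripper_width: 0.457
gripper_force: 30.0
```

apply_moves(
  moves=[
    [[0,0,0],0],
    [[0,0,0],0],
    [[0,0,0],0],
    [[0,0,0],0],
    [[0,0,0],0],
  ],
)

```text
time_s: 14.77
tcp_pos: [0.6155, 0.0834, 0.0208]
ee_rot: [[0.959, 0.282, -0.019], [0.282, -0.959, -0.006], [-0.02, 0.0, -1.0]]
wrist_force: [-13.6, -4.1, 5.3]
gripper_width: 0.457
gripper_force: 30.0
```

apply_moves(
  moves=[
    [[0,0,0],0],
    [[0,0,0],0],
    [[0,0,0],0],
    [[0,0,0],0],
    [[0,0,0],0],
  ],
)

```text
time_s: 15.18
tcp_pos: [0.6155, 0.0834, 0.0208]
ee_rot: [[0.959, 0.282, -0.019], [0.282, -0.959, -0.006], [-0.02, 0.0, -1.0]]
wrist_force: [-13.6, -3.9, 6.2]
gripper_width: 0.457
gripper_force: 30.0
```

apply_moves(
  moves=[
    [[0,0,0],0],
    [[0,0,0],0],
    [[0,0,0],0],
    [[0,0,0],0],
    [[0,0,0],0],
  ],
)

```text
time_s: 15.6
tcp_pos: [0.6154, 0.0834, 0.0208]
ee_rot: [[0.959, 0.282, -0.019], [0.282, -0.959, -0.006], [-0.02, 0.0, -1.0]]
wrist_force: [-14.4, -3.3, 6.6]
gripper_width: 0.457
gripper_force: 30.0
```

apply_moves(
  moves=[
    [[0,0,0],0],
    [[0,0,0],0],
    [[0,0,0],0],
    [[0,0,0],0],
    [[0,0,0],0],
  ],
)

```text
time_s: 16.02
tcp_pos: [0.6154, 0.0834, 0.0208]
ee_rot: [[0.959, 0.282, -0.019], [0.282, -0.959, -0.006], [-0.02, 0.0, -1.0]]
wrist_force: [-13.4, -3.7, 6.6]
gripper_width: 0.454
gripper_force: 30.0
```

apply_moves(
  moves=[
    [[0,0,0],0],
    [[0,0,0],0],
    [[0,0,0],0],
    [[0,0,0],0],
    [[0,0,0],0],
  ],
)

```text
time_s: 16.43
tcp_pos: [0.6155, 0.0834, 0.0208]
ee_rot: [[0.959, 0.282, -0.019], [0.282, -0.959, -0.006], [-0.02, 0.0, -1.0]]
wrist_force: [-13.8, -2.8, 6.3]
gripper_width: 0.459
gripper_force: 30.0
```

apply_moves(
  moves=[
    [[0,0,0],0],
    [[0,0,0],0],
    [[0,0,0],0],
    [[0,0,0],0],
    [[0,0,0],0],
  ],
)

```text
time_s: 16.85
tcp_pos: [0.6154, 0.0834, 0.0208]
ee_rot: [[0.959, 0.282, -0.019], [0.282, -0.959, -0.006], [-0.02, 0.0, -1.0]]
wrist_force: [-12.2, -3.5, 5.9]
gripper_width: 0.461
gripper_force: 30.0
```

apply_moves(
  moves=[
    [[0,0,0],0],
    [[0,0,0],0],
    [[0,0,0],0],
    [[0,0,0],0],
    [[0,0,0],0],
  ],
)

```text
time_s: 17.27
tcp_pos: [0.6155, 0.0834, 0.0208]
ee_rot: [[0.959, 0.282, -0.019], [0.282, -0.959, -0.006], [-0.02, 0.0, -1.0]]
wrist_force: [-14.3, -3.9, 6.1]
gripper_width: 0.458
gripper_force: 30.0
```

apply_moves(
  moves=[
    [[0,0,0],0],
    [[0,0,0],0],
    [[0,0,0],0],
    [[0,0,0],0],
    [[0,0,0],0],
  ],
)

```text
time_s: 17.68
tcp_pos: [0.6155, 0.0834, 0.0208]
ee_rot: [[0.959, 0.282, -0.019], [0.282, -0.959, -0.006], [-0.02, 0.0, -1.0]]
wrist_force: [-13.9, -3.7, 6.7]
gripper_width: 0.457
gripper_force: 30.0
```

```bash
python3 st.py
```

```text
17.6833 z 0.020849661480875553 jig x,y 0.009677870413520084 1.6538472778632185e-06 yaw 16.39702612620151 tilt [-0.0187 -0.0056] F jig -14.36786671750893 0.3850613896328441 6.71734076924843 w 0.4572002441897038 30.00151547603309 M [-0.9648  3.6303  0.0655]
```

```bash
cat > fen.py <<'E'
from h import *
import sys
n=sys.argv[1];p=np.load(n+".npy",allow_pickle=True).item();f=cv2.imread(f"pics/{n}.png");g=cv2.GaussianBlur(f,(3,3),0).astype(float)
u=np.array([np.cos(np.radians(16.58)),np.sin(np.radians(16.58))])
for c in(215,265,375,420):
    d=np.diff(g[95:128,c-6:c+7].mean(1)[:,1]);row=95+np.argmax(abs(d[12:]))+12+1
    print(c,row,"jig x",u@onz(p,np.array([c,row])/[640,400],.058)[:2]-.604)
for c in(184,450):
    col=g[105:122,c-3:c+4].sum(2).mean(1);row=105+np.argmin(col)+.5;print("line",row,u@onz(p,np.array([c,row])/[640,400],.012)[:2]-.604)
E
python3 look.py w6; python3 fen.py w5; echo; python3 fen.py w6
```

```text
215 119 jig x 0.07765631414552154
265 119 jig x 0.07762795644867004
375 119 jig x 0.07756553323502657
420 119 jig x 0.07753998207685642
line 113.5 0.0805089921869967
line 113.5 0.08030558502370899

215 119 jig x 0.0802406796613594
265 119 jig x 0.08020342522332347
375 119 jig x 0.08012142252828647
420 120 jig x 0.07970601405905542
line 118.5 0.08033737405987706
line 118.5 0.08006545812241961
```

The fence face measures jig x ≈ 80 mm, on the dark lines, and it held there for over 4 s. Now I'll draw back, lift and turn.

apply_moves(
  moves=[
    [[-0.006,0,0],0],
    [[-0.008,0,0],0],
    [[-0.008,0,0],0],
    [[-0.008,0,0],0],
    [[0,0,-0.01],0],
  ],
)

```text
time_s: 18.15
tcp_pos: [0.5921, 0.0771, 0.0315]
ee_rot: [[0.959, 0.283, -0.005], [0.283, -0.959, -0.001], [-0.006, -0.0, -1.0]]
wrist_force: [-1.1, -0.4, -1.4]
gripper_width: 0.456
gripper_force: 30.0
```

apply_moves(
  moves=[
    [[0,0,-0.02],0],
    [[0,0,-0.03],0],
    [[0,0,-0.03],0],
    [[0,0,-0.03],0],
    [[0,0,0],5],
  ],
)

```text
time_s: 18.57
tcp_pos: [0.6001, 0.0793, 0.1521]
ee_rot: [[0.98, 0.2, 0.016], [0.2, -0.98, 0.004], [0.016, -0.001, -1.0]]
wrist_force: [0.8, -0.3, -1.3]
gripper_width: 0.458
gripper_force: 30.0
```

apply_moves(
  moves=[
    [[0,0,0],7],
    [[0,0,0],7],
    [[0,0,0],7],
    [[0,0,0],7],
    [[0,0,0],7],
  ],
)

```text
time_s: 18.98
tcp_pos: [0.5958, 0.0784, 0.1446]
ee_rot: [[0.915, -0.404, 0.002], [-0.404, -0.915, 0.001], [0.002, -0.002, -1.0]]
wrist_force: [0.2, -0.5, -1.5]
gripper_width: 0.457
gripper_force: 30.0
```

apply_moves(
  moves=[
    [[0,0,0],7],
    [[0,0,0],7],
    [[0,0,0],7],
    [[0,0,0],7],
    [[0,0,0],7],
  ],
)

```text
time_s: 19.4
tcp_pos: [0.5959, 0.0784, 0.1446]
ee_rot: [[0.518, -0.855, 0.002], [-0.855, -0.518, 0.001], [0.001, -0.003, -1.0]]
wrist_force: [0.3, -0.5, -1.6]
gripper_width: 0.457
gripper_force: 30.0
```

apply_moves(
  moves=[
    [[0,0,0],7],
    [[0,0,0],7],
    [[0,0,0],7],
    [[0,0,0],7],
    [[0,0,0],7],
  ],
)

```text
time_s: 19.82
tcp_pos: [0.5958, 0.0783, 0.1446]
ee_rot: [[-0.067, -0.998, 0.002], [-0.998, 0.067, 0.001], [-0.001, -0.002, -1.0]]
wrist_force: [0.0, -0.8, -1.4]
gripper_width: 0.456
gripper_force: 30.0
```

apply_moves(
  moves=[
    [[0,0,0],7],
    [[0,0,0],7],
    [[0,0,0],7],
    [[0,0,0],7],
    [[0,0,0],7],
  ],
)

```text
time_s: 20.23
tcp_pos: [0.5958, 0.0783, 0.1446]
ee_rot: [[-0.627, -0.779, 0.002], [-0.779, 0.627, 0.001], [-0.002, -0.001, -1.0]]
wrist_force: [0.4, -0.1, -1.1]
gripper_width: 0.459
gripper_force: 30.0
```

apply_moves(
  moves=[
    [[0,0,0],7],
    [[0,0,0],7],
    [[0,0,0],7],
    [[0,0,0],7],
    [[0,0,0],7],
  ],
)

```text
time_s: 20.65
tcp_pos: [0.5958, 0.0783, 0.1446]
ee_rot: [[-0.96, -0.279, 0.002], [-0.279, 0.96, 0.001], [-0.003, 0.0, -1.0]]
wrist_force: [-0.4, -0.3, -1.6]
gripper_width: 0.459
gripper_force: 30.0
```

apply_moves(
  moves=[
    [[0,0,0],0],
    [[0,0,0],0],
    [[0,0,0],0],
  ],
)

```text
time_s: 20.9
tcp_pos: [0.5954, 0.0781, 0.144]
ee_rot: [[-0.958, -0.287, 0.001], [-0.287, 0.958, 0.0], [-0.001, 0.0, -1.0]]
wrist_force: [-0.9, 0.1, -1.6]
gripper_width: 0.454
gripper_force: 30.0
```

```bash
python3 st.py; python3 - <<'E'
from h import *
t=imaging.capture("side");cv2.imwrite("pics/s2.png",t["frame"][130:400,180:420]);f=cv2.resize(t["frame"][200:400,180:420],None,fx=3,fy=3,interpolation=2);cv2.imwrite("pics/s2.png",f)
E
```

```text
20.9 z 0.14397760086062752 jig x,y -0.01110436853690866 0.0006505421041900772 yaw -163.32661248357235 tilt [0.0011 0.0004] F jig -0.8699081037623075 0.3531253628787682 -1.5816474779272613 w 0.453883444337798 29.999930416233838 M [ 0.0584 -0.0986  0.0325]
```

View pics/s2.png

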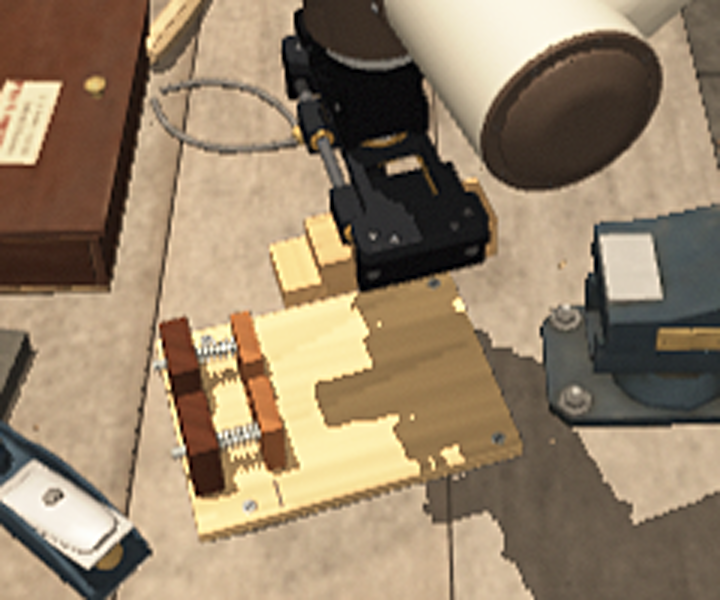

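The side view shows the rail's low lap end now pointing at the fence, which has sprung back, and the vise is well clear. I'll lower it.

apply_moves(
  moves=[
    [[0.002,-0.0006,0.02],0.1],
    [[0,0,0.03],0],
    [[0,0,0.03],0],
    [[0,0,0.02],0],
    [[0,0,0.01],0],
  ],
)

```text
time_s: 21.37
tcp_pos: [0.5915, 0.0761, 0.0305]
ee_rot: [[-0.959, -0.283, -0.005], [-0.283, 0.959, -0.002], [0.005, -0.0, -1.0]]
wrist_force: [-0.2, -0.0, -1.4]
gripper_width: 0.459
gripper_force: 30.0
```

apply_moves(
  moves=[
    [[0,0,0.005],0],
    [[0,0,0.003],0],
    [[0,0,0],0],
    [[0,0,0],0],
    [[0,0,0],0],
  ],
)

```text
time_s: 21.78
tcp_pos: [0.5942, 0.0771, 0.0269]
ee_rot: [[-0.959, -0.283, 0.003], [-0.283, 0.959, 0.001], [-0.003, 0.0, -1.0]]
wrist_force: [-0.0, -0.2, -0.9]
gripper_width: 0.456
gripper_force: 30.0
```

```bash
python3 st.py
```

```text
21.7833 z 0.026879529130288366 jig x,y -0.012505055351448857 2.8520419621536064e-06 yaw -163.56714543365288 tilt [0.0026 0.0009] F jig -0.11169765853558855 -0.22224811589237584 -0.9084237335994716 w 0.45620816203776715 29.999875836074352 M [ 0.0932 -0.1562  0.0217]
```

apply_moves(
  moves=[
    [[0,0,0.003],0],
    [[0,0,0.0015],-0.1],
    [[0,0,0],0],
    [[0,0,0],0],
  ],
)

```text
time_s: 22.12
tcp_pos: [0.5936, 0.0769, 0.0215]
ee_rot: [[-0.959, -0.284, 0.001], [-0.284, 0.959, 0.0], [-0.001, -0.0, -1.0]]
wrist_force: [-0.8, -1.5, 1.1]
gripper_width: 0.455
gripper_force: 30.0
```

apply_moves(
  moves=[
    [[0,0,0.0012],0],
    [[0,0,0],0],
    [[0,0,0],0],
  ],
)

```text
time_s: 22.37
tcp_pos: [0.5934, 0.0768, 0.0208]
ee_rot: [[-0.959, -0.285, 0.001], [-0.285, 0.959, 0.0], [-0.001, -0.0, -1.0]]
wrist_force: [-2.8, -0.4, 5.3]
gripper_width: 0.454
gripper_force: 30.0
```

apply_moves(
  moves=[
    [[0,0,0.001],0],
    [[0,0,0],0],
    [[0,0,0],0],
  ],
)

```text
time_s: 22.62
tcp_pos: [0.5934, 0.0768, 0.0207]
ee_rot: [[-0.959, -0.285, 0.001], [-0.285, 0.959, -0.0], [-0.001, -0.0, -1.0]]
wrist_force: [-4.8, -0.9, 11.0]
gripper_width: 0.455
gripper_force: 30.0
```

```bash
python3 st.py
```

```text
22.6167 z 0.020748511050514548 jig x,y -0.013306489755443462 -2.608816307449191e-05 yaw -163.45013437782765 tilt [ 0.0009 -0.0001] F jig -4.889183333301727 0.4926289785417902 11.042443960276595 w 0.4552879383553379 30.000289524905384 M [0.2203 1.0195 0.0637]
```

apply_moves(
  moves=[
    [[-0.004,0,-0.0012],0],
    [[-0.004,0,0],0],
    [[-0.003,0,0],0],
    [[0,0,0],0],
    [[0,0,0],0],
  ],
)

```text
time_s: 23.03
tcp_pos: [0.6043, 0.0798, 0.0208]
ee_rot: [[-0.959, -0.285, 0.001], [-0.285, 0.959, -0.0], [-0.0, -0.0, -1.0]]
wrist_force: [-3.2, -0.4, 6.2]
gripper_width: 0.454
gripper_force: 30.0
```

apply_moves(
  moves=[
    [[-0.003,0,-0.0006],0],
    [[-0.003,0,-0.0003],0],
    [[0,0,0],0],
    [[0,0,0],0],
  ],
)

```text
time_s: 23.37
tcp_pos: [0.6085, 0.0811, 0.0208]
ee_rot: [[-0.959, -0.284, -0.003], [-0.284, 0.959, -0.001], [0.003, -0.0, -1.0]]
wrist_force: [-5.3, -1.3, 6.6]
gripper_width: 0.46
gripper_force: 30.0
```

```bash
python3 st.py
```

```text
23.3667 z 0.020757667199707102 jig x,y 0.0023712488339108218 -0.00018026178468913412 yaw -163.50192055720427 tilt [-0.0031 -0.0011] F jig -5.458741317965959 0.22382544762478163 6.590294371339653 w 0.45988441528312657 30.00008922535926 M [-0.119   1.0392  0.0223]
```

apply_moves(
  moves=[
    [[-0.003,0,-0.0005],0],
    [[0,0,0],0],
    [[-0.003,0,-0.0005],0],
    [[0,0,0],0],
    [[0,0,0],0],
  ],
)

```text
time_s: 23.78
tcp_pos: [0.611, 0.0818, 0.0207]
ee_rot: [[-0.959, -0.283, -0.01], [-0.283, 0.959, -0.003], [0.011, -0.0, -1.0]]
wrist_force: [-10.7, -1.4, 7.8]
gripper_width: 0.458
gripper_force: 30.0
```

```bash
python3 st.py
```

```text
23.7833 z 0.020722422865438073 jig x,y 0.004966656734808672 -0.00021488442674594266 yaw -163.54962070859233 tilt [-0.0103 -0.0031] F jig -10.60103948443053 1.7173713397978476 7.787551886782499 w 0.45764890294169835 30.000233352184296 M [-0.2812  2.3985  0.0271]
```

apply_moves(
  moves=[
    [[-0.003,0,-0.0008],0],
    [[0,0,0],0],
    [[-0.002,0,-0.0005],0],
    [[0,0,0],0],
    [[0,0,0],0],
  ],
)

```text
time_s: 24.2
tcp_pos: [0.6144, 0.0829, 0.021]
ee_rot: [[-0.959, -0.283, -0.014], [-0.283, 0.959, -0.004], [0.014, 0.0, -1.0]]
wrist_force: [-10.6, -1.6, 5.6]
gripper_width: 0.459
gripper_force: 30.0
```

```bash
python3 st.py
```

```text
24.2 z 0.020964620184749642 jig x,y 0.008464590170684128 -0.0001953155296418735 yaw -163.57162903898507 tilt [-0.0136 -0.0039] F jig -10.654964079928893 1.4901237623340915 5.626097667257707 w 0.4594560943704439 30.000992878340185 M [-0.3127  2.6411  0.0661]
```

apply_moves(
  moves=[
    [[-0.003,0,0],0],
    [[0,0,0],0],
    [[-0.001,0,0],0],
    [[0,0,0],0],
    [[0,0,0],0],
  ],
)

```text
time_s: 24.62
tcp_pos: [0.6158, 0.0833, 0.0207]
ee_rot: [[-0.959, -0.283, -0.019], [-0.282, 0.959, -0.005], [0.02, 0.0, -1.0]]
wrist_force: [-14.1, -2.8, 7.4]
gripper_width: 0.454
gripper_force: 30.0
```

```bash
python3 st.py; python3 - <<'E'
from h import *
t=imaging.capture("side");np.save("s3.npy",{k:t[k] for k in("intrinsics","eye","orientation")});cv2.imwrite("pics/s3.png",t["frame"])
v=t["frame"].copy();a=np.radians(16.58);u=np.array([np.cos(a),np.sin(a)]);n=np.array([-u[1],u[0]])
W=lambda x,y,z:[*(u*(x+.604)+n*(y-.0957)),z]
k=8;I=cv2.resize(v[280:380,220:320],None,fx=6,fy=6,interpolation=cv2.INTER_CUBIC);cv2.imwrite("pics/s3c.png",I)
for x in(.07,.08,.09): print(x,[((proj(t,W(x,y,z))-[220,280])*6).astype(int).tolist() for y,z in((.05,.012),(.05,.058),(-.05,.058),(.07,.012))])
E
```

```text
24.6167 z 0.020705198556936824 jig x,y 0.009994274219484178 -0.00022394634306908967 yaw -163.59004507135325 tilt [-0.0188 -0.0054] F jig -14.309723746649277 1.3740064631395041 7.425332242648073 w 0.4540309576081142 30.00208885408938 M [-0.4595  3.9338  0.1289]
0.07 [[334, 451], [325, 368], [257, 133], [348, 502]]
0.08 [[304, 459], [295, 376], [228, 140], [318, 510]]
0.09 [[274, 467], [264, 384], [200, 147], [288, 518]]
```

View pics/s3c.png

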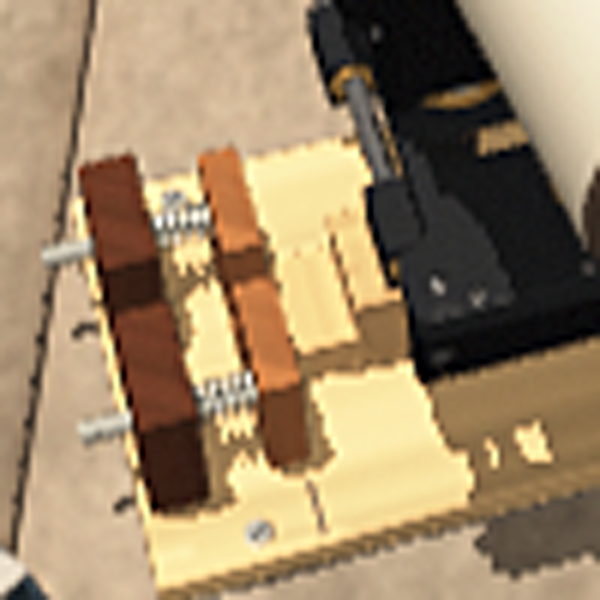

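The side view shows the low lap end square against the fence and straddling the slot, with the fence face just about on the dark line (line near (315,500), fence foot near (308,462)). I'll make a small final addition, then hold for three seconds.

apply_moves(
  moves=[
    [[-0.0008,0,-0.0002],0],
    [[0,0,0],0],
    [[0,0,0],0],
    [[0,0,0],0],
    [[0,0,0],0],
  ],
)

```text
time_s: 25.08
tcp_pos: [0.6162, 0.0834, 0.0207]
ee_rot: [[-0.959, -0.282, -0.02], [-0.282, 0.959, -0.006], [0.02, 0.0, -1.0]]
wrist_force: [-15.8, -1.4, 7.9]
gripper_width: 0.46
gripper_force: 30.0
```

```bash
python3 st.py; python3 - <<'E'
# fence travel from side view: shift of fence front-top edge, s0 (at rest, first picture) vs now
from h import *
t=imaging.capture("side");a=np.radians(16.58);u=np.array([np.cos(a),np.sin(a)]);n=np.array([-u[1],u[0]])
W=lambda x,y,z:np.array([*(u*(x+.604)+n*(y-.0957)),z])
F0=cv2.imread("pics/side0.png")
for nm,f in(("rest",F0),("now",t["frame"])):
    g=f.astype(np.float32)
    for y in(.02,.03,.04):
        # sample along jig x at fence top height: fence-top back edge (face+14mm) against board/springs and front edge
        xs=np.arange(.05,.125,.0005);q=np.array([proj(t,W(x,y,.058)) for x in xs],np.float32)
        s=cv2.remap(g,q[None,:,0],q[None,:,1],cv2.INTER_LINEAR)[0];red=s[:,2]-s[:,0]
        top=s[:,1]; d=np.gradient(cv2.GaussianBlur(top[:,None],(1,5),0)[:,0])
        m=(red>75)&(top>85)&(top<160);print(nm,y,"top band",xs[m].min() if m.any() else None,xs[m].max() if m.any() else None, [int(v) for v in top[::6]])
E
```

```text
25.0833 z 0.020743095266333778 jig x,y 0.01036508681428916 -0.00022125825164030777 yaw -163.6006427011926 tilt [-0.0197 -0.0056] F jig -15.575191856438716 3.2003223971106376 7.855132682237806 w 0.4604505247424253 30.001917108893394 M [-0.4217  4.1086  0.1174]
rest 0.02 top band 0.06950000000000002 0.11150000000000006 [238, 239, 239, 239, 240, 241, 225, 111, 127, 126, 126, 134, 44, 213, 245, 240, 240, 241, 242, 239, 136, 73, 59, 62, 64]
rest 0.03 top band 0.07100000000000002 0.11400000000000006 [234, 234, 235, 234, 235, 236, 240, 154, 122, 124, 124, 132, 44, 193, 242, 238, 237, 238, 237, 240, 241, 127, 57, 62, 61]
rest 0.04 top band 0.07150000000000002 0.11300000000000006 [232, 233, 234, 233, 234, 235, 242, 179, 116, 123, 125, 136, 59, 174, 229, 234, 230, 232, 229, 224, 244, 112, 54, 64, 68]
now 0.02 top band 0.05650000000000001 0.11100000000000006 [211, 214, 175, 196, 231, 220, 217, 221, 220, 229, 138, 119, 118, 121, 104, 50, 248, 238, 237, 234, 129, 68, 56, 57, 59]
now 0.03 top band 0.05 0.11400000000000006 [132, 118, 139, 189, 230, 220, 216, 222, 220, 230, 139, 115, 117, 119, 105, 55, 246, 234, 232, 235, 235, 122, 54, 59, 56]
now 0.04 top band 0.05700000000000001 0.11250000000000006 [107, 106, 101, 183, 190, 179, 201, 174, 199, 189, 104, 115, 117, 123, 133, 67, 224, 232, 224, 234, 235, 108, 50, 59, 63]
```

apply_moves(
  moves=[
    [[0,0,0],0],
    [[0,0,0],0],
    [[0,0,0],0],
    [[0,0,0],0],
    [[0,0,0],0],
  ],
)

```text
time_s: 25.55
tcp_pos: [0.6162, 0.0834, 0.0207]
ee_rot: [[-0.959, -0.282, -0.02], [-0.282, 0.959, -0.006], [0.02, 0.0, -1.0]]
wrist_force: [-14.8, -2.6, 7.4]
gripper_width: 0.457
gripper_force: 30.0
```

```bash
python3 st.py; python3 - <<'E'
from h import *
t=imaging.capture("side");a=np.radians(16.58);u=np.array([np.cos(a),np.sin(a)]);n=np.array([-u[1],u[0]])
W=lambda x,y,z:np.array([*(u*(x+.604)+n*(y-.0957)),z])
F0=cv2.imread("pics/side0.png").astype(np.float32);F1=t["frame"].astype(np.float32)
def prof(f,xs,y):
    q=np.array([proj(t,W(x,y,.058)) for x in xs],np.float32);return cv2.remap(f,q[None,:,0],q[None,:,1],cv2.INTER_LINEAR)[0]
x0=np.arange(.066,.094,.00025)
for nm,(lo,hi) in {"whole":(.066,.094),"back":(.078,.094)}.items():
    xs=np.arange(lo,hi,.00025);D=np.arange(.004,.016,.00025);C=np.zeros(len(D))
    for y in np.arange(.014,.047,.003):
        A=prof(F0,xs,y)
        C+=[np.minimum(abs(prof(F1,xs+d,y)-A),60).mean() for d in D]
    print(nm,"travel mm",1000*D[C.argmin()],C.round(0)[::4])
E
```

```text
25.55 z 0.020736075717634073 jig x,y 0.010373774757470478 -0.00019743192684182342 yaw -163.60022190373536 tilt [-0.0196 -0.0055] F jig -14.961524371965105 1.7609452311557932 7.392798304222973 w 0.45675012677917476 30.001925393007696 M [-0.4312  4.0345  0.0747]
whole travel mm 8.000000000000004 [340. 305. 265. 208. 135. 197. 241. 280. 308. 332. 354. 378.]
back travel mm 8.000000000000004 [337. 306. 265. 191.  76. 192. 266. 308. 337. 371. 404. 433.]
```

apply_moves(
  moves=[
    [[-0.0015,0,-0.0006],0],
    [[0,0,0],0],
    [[-0.001,0,-0.0004],0],
    [[0,0,0],0],
    [[0,0,0],0],
  ],
)

```text
time_s: 26.02
tcp_pos: [0.6183, 0.084, 0.0209]
ee_rot: [[-0.959, -0.282, -0.021], [-0.282, 0.959, -0.006], [0.021, 0.0, -1.0]]
wrist_force: [-14.5, -2.7, 4.3]
gripper_width: 0.454
gripper_force: 30.0
```

```bash
cat > tr.py <<'E'
from h import *
t=imaging.capture("side");a=np.radians(16.58);u=np.array([np.cos(a),np.sin(a)]);n=np.array([-u[1],u[0]])
W=lambda x,y,z:np.array([*(u*(x+.604)+n*(y-.0957)),z])
F0=cv2.imread("pics/side0.png").astype(np.float32);F1=t["frame"].astype(np.float32)
def prof(f,xs,y):
    q=np.array([proj(t,W(x,y,.058)) for x in xs],np.float32);return cv2.remap(f,q[None,:,0],q[None,:,1],cv2.INTER_LINEAR)[0]
xs=np.arange(.078,.094,.00025);D=np.arange(.004,.016,.00025)
for ys in(np.arange(.014,.047,.003),np.arange(-.046,-.013,.003)):
    C=sum(np.array([np.minimum(abs(prof(F1,xs+d,y)-prof(F0,xs,y)),60).mean() for d in D]) for y in ys);print("travel mm",1000*D[C.argmin()],C.min())
E
python3 st.py; python3 tr.py
```

```text
26.0167 z 0.0208888508885047 jig x,y 0.012559205756539349 -0.0002007401672476511 yaw -163.61367634692397 tilt [-0.0206 -0.0057] F jig -14.675928452166572 1.5629298383876304 4.31307586036145 w 0.4537175178096064 30.00224180985242 M [-0.4817  3.8073  0.0941]
travel mm 10.000000000000005 98.354774
travel mm 10.250000000000005 152.12708
```

The fence travel is now 10 mm at both ends, so the rail is square and the push is about 12 N. I'll hold it.

apply_moves(
  moves=[
    [[0,0,0],0],
    [[0,0,0],0],
    [[0,0,0],0],
    [[0,0,0],0],
    [[0,0,0],0],
  ],
)

```text
time_s: 26.48
tcp_pos: [0.6183, 0.084, 0.0209]
ee_rot: [[-0.959, -0.282, -0.02], [-0.282, 0.959, -0.006], [0.021, 0.0, -1.0]]
wrist_force: [-14.2, -1.9, 3.6]
gripper_width: 0.459
gripper_force: 30.0
```

apply_moves(
  moves=[
    [[0,0,0],0],
    [[0,0,0],0],
    [[0,0,0],0],
    [[0,0,0],0],
    [[0,0,0],0],
  ],
)

```text
time_s: 26.9
tcp_pos: [0.6183, 0.084, 0.0209]
ee_rot: [[-0.959, -0.282, -0.021], [-0.282, 0.959, -0.006], [0.021, 0.0, -1.0]]
wrist_force: [-13.5, -2.3, 3.6]
gripper_width: 0.457
gripper_force: 30.0
```

apply_moves(
  moves=[
    [[0,0,0],0],
    [[0,0,0],0],
    [[0,0,0],0],
    [[0,0,0],0],
    [[0,0,0],0],
  ],
)

```text
time_s: 27.32
tcp_pos: [0.6183, 0.084, 0.0209]
ee_rot: [[-0.959, -0.282, -0.021], [-0.282, 0.959, -0.006], [0.021, 0.0, -1.0]]
wrist_force: [-15.0, -3.1, 4.8]
gripper_width: 0.461
gripper_force: 30.0
```

apply_moves(
  moves=[
    [[0,0,0],0],
    [[0,0,0],0],
    [[0,0,0],0],
    [[0,0,0],0],
    [[0,0,0],0],
  ],
)

```text
time_s: 27.73
tcp_pos: [0.6183, 0.084, 0.0209]
ee_rot: [[-0.959, -0.282, -0.021], [-0.282, 0.959, -0.006], [0.021, 0.0, -1.0]]
wrist_force: [-14.2, -1.9, 4.1]
gripper_width: 0.46
gripper_force: 30.0
```

apply_moves(
  moves=[
    [[0,0,0],0],
    [[0,0,0],0],
    [[0,0,0],0],
    [[0,0,0],0],
    [[0,0,0],0],
  ],
)

```text
time_s: 28.15
tcp_pos: [0.6183, 0.084, 0.0209]
ee_rot: [[-0.959, -0.282, -0.021], [-0.282, 0.959, -0.006], [0.021, 0.0, -1.0]]
wrist_force: [-14.8, -1.3, 3.5]
gripper_width: 0.456
gripper_force: 30.0
```

apply_moves(
  moves=[
    [[0,0,0],0],
    [[0,0,0],0],
    [[0,0,0],0],
    [[0,0,0],0],
    [[0,0,0],0],
  ],
)

```text
time_s: 28.57
tcp_pos: [0.6183, 0.084, 0.0209]
ee_rot: [[-0.959, -0.282, -0.02], [-0.282, 0.959, -0.006], [0.021, 0.0, -1.0]]
wrist_force: [-13.3, -1.2, 4.7]
gripper_width: 0.46
gripper_force: 30.0
```

apply_moves(
  moves=[
    [[0,0,0],0],
    [[0,0,0],0],
    [[0,0,0],0],
    [[0,0,0],0],
    [[0,0,0],0],
  ],
)

```text
time_s: 28.98
tcp_pos: [0.6183, 0.084, 0.0209]
ee_rot: [[-0.959, -0.282, -0.02], [-0.282, 0.959, -0.006], [0.021, 0.0, -1.0]]
wrist_force: [-14.2, -3.2, 4.1]
gripper_width: 0.456
gripper_force: 30.0
```

apply_moves(
  moves=[
    [[0,0,0],0],
    [[0,0,0],0],
    [[0,0,0],0],
    [[0,0,0],0],
    [[0,0,0],0],
  ],
)

```text
time_s: 29.4
tcp_pos: [0.6183, 0.084, 0.0209]
ee_rot: [[-0.959, -0.282, -0.021], [-0.282, 0.959, -0.006], [0.021, 0.0, -1.0]]
wrist_force: [-13.8, -1.8, 4.4]
gripper_width: 0.453
gripper_force: 30.0
```

```bash
python3 st.py; python3 tr.py; python3 -c "
from h import *
print(r.finish_job())"
```

```text
29.4 z 0.020910960314718202 jig x,y 0.012580623411578062 -0.0001938692955307103 yaw -163.61562473989466 tilt [-0.0205 -0.0056] F jig -13.697388803066792 2.241052942968814 4.439120139259165 w 0.45294009285211256 30.00231184065342 M [-0.4922  3.8208  0.0931]
travel mm 10.000000000000005 98.8372
travel mm 10.250000000000005 152.93149
the job is handed in; nothing more can be done
None
```

The job is handed in at 29 s of the 64 s allowed: both ends were pressed square and central, each pushing the fence in about 10 mm (roughly 12 N) for over three seconds, and the lap end is still held there.

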